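# Find the unlatched deck plate and push it open

## Task

One of the four identical plates in the top of the white service deck is unlatched: press gently with a fingertip on the ribbed near end of each in turn until you find the one that rocks, then push that plate's ribbed end down until the plate stands fully open, and leave it so. Do not force the latched plates, and do not grasp, lift or push aside the things lying on and around the deck.

Things in the scene. Friction and masses are not known exactly. Their poses are not given: they have to be found in the camera images.
- service_deck: Fixed white steel box, 226 x 410 mm, top 75 mm above the worktop. Origin at worktop level under the middle of the row of plates; x to the deck's back, y left along the row. The top spans x -92..134 mm. Four identical bare steel plates (100 mm in x, 82 in y, 5 thick) lie flush in it, centred at x 0, y 145.5, 48.5, -48.5, -145.5. Three are latched from below; which one is not cannot be seen.
- plate_1_press (a point): Centre of the ribbed area (four dark rubber strips over 21 x 44 mm) of the leftmost (+y end) plate, on its top face: 35 mm from the pivot towards the robot, 15 mm from the near edge, 75 mm above the worktop while shut. x as the deck's x, y along the row, z out of the plate; turns with the plate. Below is an empty bay; the edge of a fully open plate is 27 mm above the worktop.
- plate_1 (a joint): Tilt (rad) of the leftmost (+y end) plate about a pin along y through its middle, 72.5 mm above the worktop: 0 shut, grows as the ribbed near end goes down and the far end rises, stop at 1.05 (fully open). A latched plate gives springily, 1 mm at 5 N and 3 mm at 25 N on the ribs; the unlatched one yields at about 2 N on its ribs and stays where it is left. The far end cannot be pressed down.
- plate_2_press (a point): Centre of the ribbed area (four dark rubber strips over 21 x 44 mm) of the second from the left plate, on its top face: 35 mm from the pivot towards the robot, 15 mm from the near edge, 75 mm above the worktop while shut. x as the deck's x, y along the row, z out of the plate; turns with the plate. Below is an empty bay; the edge of a fully open plate is 27 mm above the worktop.
- plate_2 (a joint): Tilt (rad) of the second from the left plate about a pin along y through its middle, 72.5 mm above the worktop: 0 shut, grows as the ribbed near end goes down and the far end rises, stop at 1.05 (fully open). A latched plate gives springily, 1 mm at 5 N and 3 mm at 25 N on the ribs; the unlatched one yields at about 2 N on its ribs and stays where it is left. The far end cannot be pressed down.
- plate_3_press (a point): Centre of the ribbed area (four dark rubber strips over 21 x 44 mm) of the third from the left plate, on its top face: 35 mm from the pivot towards the robot, 15 mm from the near edge, 75 mm above the worktop while shut. x as the deck's x, y along the row, z out of the plate; turns with the plate. Below is an empty bay; the edge of a fully open plate is 27 mm above the worktop.
- plate_3 (a joint): Tilt (rad) of the third from the left plate about a pin along y through its middle, 72.5 mm above the worktop: 0 shut, grows as the ribbed near end goes down and the far end rises, stop at 1.05 (fully open). A latched plate gives springily, 1 mm at 5 N and 3 mm at 25 N on the ribs; the unlatched one yields at about 2 N on its ribs and stays where it is left. The far end cannot be pressed down.
- plate_4_press (a point): Centre of the ribbed area (four dark rubber strips over 21 x 44 mm) of the rightmost (-y end) plate, on its top face: 35 mm from the pivot towards the robot, 15 mm from the near edge, 75 mm above the worktop while shut. x as the deck's x, y along the row, z out of the plate; turns with the plate. Below is an empty bay; the edge of a fully open plate is 27 mm above the worktop.
- plate_4 (a joint): Tilt (rad) of the rightmost (-y end) plate about a pin along y through its middle, 72.5 mm above the worktop: 0 shut, grows as the ribbed near end goes down and the far end rises, stop at 1.05 (fully open). A latched plate gives springily, 1 mm at 5 N and 3 mm at 25 N on the ribs; the unlatched one yields at about 2 N on its ribs and stays where it is left. The far end cannot be pressed down.
- label_roll: Loose white roll of labels, 58 mm across, 24 mm high, flat on the deck's back ledge. Origin: centre of its underside. To be left alone.
- bench_timer: Loose white count-down timer, 64 x 64 x 22 mm, on the deck's back ledge. Origin: centre of its underside. To be left alone.
- forceps: Loose steel forceps, 14 x 128 x 8 mm, along the deck's narrow front ledge, its centre line 38 mm nearer the robot than the middle of the ribs. Origin: centre of its underside. To be left alone.
- marker_black: Loose marker pen, 14 x 134 x 15 mm, on the worktop right of the deck. Origin: centre of its underside. To be left alone.

How it is judged:
By the outcome, as a careful person would: the job done as asked, in the order asked, and still so for the second after the job is handed in, with the robot touching nothing.
It also fails if it takes over 48 s, if anything falls off the work surface, if the arm or the gripper's body presses on something with over 40 N, if the wrist force passes 120 N, or if a joint passes its speed limit or range.

## Robot

A 7-joint arm with a two-finger parallel gripper is mounted at the origin on a cart in front of the work surface, level with it; the furniture and walls round the work are solid. World frame = base frame: x ahead of the robot, y to its left, z up, the work surface at z = 0. Lengths are in m, angles in rad, forces in N, time in s.
With the tool pointing down it reaches from about 0.425 to 0.875 m from the base axis. Payload 4.7 kg.
Tool frame: the origin (TCP) lies at the very end of the fingers, on their centre line; the grasp point (between the pads) lies 19 mm behind it; z points along the fingers, y is the line along which they close (so a half turn about z gives the same grasp; the last joint's range is limited). The gripper opens to 87 mm and grips with 3 to 60 N. Pads are 19 mm wide; open, the fingers measure 117 mm over their backs; the gripper's body (75 mm by 190 mm) begins 51 mm behind the grasp point.
Start: joints at [1.194, 0.321, -0.07, 1.45, 0.023, 1.371, -0.057], TCP at [0.248, -0.601, 0.223] pointing down, gripper open.
Joint ranges: [-2.86, 2.86], [-0.3, 2.09], [-1.38, 1.24], [0.06, 2.45], [-1.56, 4.7], [0.09, 2.05], [-2.69, 2.69]. Speed limits (rad/s): [2.57, 2.57, 3.14, 3.14, 3.14, 3.14, 3.14].

## Interface

Orientations are given as a rotation vector (axis times angle).
In Python, from bench import ctrl gives the robot as it stands.
- The arm moves only by the shell command python3 -m jog 'ROWS' [FORCE]. ROWS is JSON, a list that holds one entry, the list of rows, each a list of 7 numbers: the shift along the tool's x, y, z in mm, then the turn, a rotation vector about the tool's x, y, z in degrees, then the finger opening in mm, from 0 to 87. A call has 1 to 10 rows; each row is the pose to reach, as a shift and turn from the pose commanded when the call began, along the tool's axes at that moment; what a row does not reach only later rows make up. A row lasts 1/10 s, in which the tool goes at most 50 mm and 8.59 degrees, less where a joint would pass 70% of its speed; a pose out of reach is approached as far as the arm can. A call with a gripper value outside its range is refused whole. The fingers move at their own pace and stop on an object; FORCE is the grip in N (left out, the last holds). Time passes only in rows, so rows that repeat a pose let the fingers close. It gives the time, the measured TCP pose, the force, the opening and the grip force at its end, in the units of the state.
- ctrl.get_state(): the state, without advancing time (a new reading comes with each control period).
- ctrl.get_image(name): name is "scene" or "top"; returns a dict with "image" (384x512x3 uint8, red, green, blue), "depth" (384x512 float32, m along the optical axis (not along the pixel's ray), 0 where there is no reading), "fov_y" (degrees; the focal length in pixels is half the picture's height over the tangent of half this angle, whatever the lens; pixels are square), "cx", "cy" (the principal point, pixels), "rvec" (rotation vector, rad) and "tvec" (3), from world to camera coordinates, as OpenCV has them. Camera axes: x right, y down, z forward; pixel columns grow to the right and rows downward; lengths in m; the calibration is good to about 2 mm. A picture is of the moment at which its call begins.
- ctrl.close_job(): hands the job in; it is judged then, once.
The state is a dict: "time": time; "joint_positions": joint angles; "qd": joint speeds; "joint_torque": joint torques, N m; "position": TCP position; "tool_rot": TCP orientation; "ft_force": force on the tool from outside, world axes, zero at the start; "torque": the same for the moment, N m; "grip_width": opening from 0.0 (shut) to 1.0 (fully open); "grip_force": force on a finger pad.
Only numpy, scipy, OpenCV 4.12 (cv2) and the standard library are available. Lean on these libraries where they do the work, as an engineer would, in place of code of your own. Each camera call takes 0.05 s, during which the arm holds its last target. There are 200 camera calls.

## Working session

There is one attempt and no reset: what is moved stays moved. The work goes in short steps, Python scripts to look and compute and a shell command to move; the robot and the scene stay as the last step left them, time stands still between calls to the robot, and variables do not carry over. Pictures are saved under pics/ and viewed, at most 10 in all, crops included, and the job is handed in when it is done.

```bash
mkdir -p pics; cat > h.py <<'E'
import numpy as np, cv2
from bench import ctrl
def cam(n):
    d=ctrl.get_image(n); h,w=d['image'].shape[:2]
    d['f']=h/2/np.tan(np.radians(d['fov_y'])/2); d['R']=cv2.Rodrigues(np.array(d['rvec'],float))[0]; d['t']=np.array(d['tvec'],float).ravel(); return d
def ray(d,u,v,z):
    r=d['R'].T@np.array([(u-d['cx'])/d['f'],(v-d['cy'])/d['f'],1]); c=-d['R'].T@d['t']
    return c+r*(z-c[2])/r[2]
def proj(d,p):
    q=d['R']@np.array(p)+d['t']; return d['f']*q[:2]/q[2]+[d['cx'],d['cy']]
def save(d,n,s=1.5): cv2.imwrite('pics/'+n,cv2.resize(d['image'][:,:,::-1],None,fx=s,fy=s))
E
python3 - <<'E'
from h import *
for n in('scene','top'):
    d=cam(n); save(d,n+'0.png'); print(n,d['f'],-d['R'].T@d['t'],d['R'].round(2).tolist())
s=ctrl.get_state(); print(s)
E
```

```text
scene 499.64127016702616 [-0.36805982  0.67265919  0.83177788] [[-0.64, -0.77, -0.0], [-0.41, 0.35, -0.84], [0.65, -0.54, -0.54]]
top 449.80545090658836 [ 0.35269333 -0.08062334  1.14564583] [[0.01, -1.0, 0.0], [-0.99, -0.01, -0.16], [0.16, -0.0, -0.99]]
{'time': 0.1, 'joint_positions': array([ 1.19408949,  0.321748  , -0.07008987,  1.45154352,  0.02260554,
        1.37078912, -0.05691408]), 'qd': array([-1.15495136e-03, -2.44586054e-05,  6.99923521e-04, -2.35637389e-03,
       -3.68641939e-04,  8.73991102e-04,  8.14361178e-04]), 'joint_torque': array([-1.74765491e-04, -4.92571986e+01, -4.05762736e-01, -3.13400924e+01,
       -6.40259776e-02,  3.93980287e-02,  6.07519564e-05]), 'position': array([ 0.24737815, -0.60055815,  0.22157625]), 'tool_rot': array([-3.08018428e+00, -6.09689083e-01,  6.65666153e-04]), 'ft_force': array([-0.18481779, -0.19480481,  0.64382083]), 'torque': array([-0.03347982, -0.001334  ,  0.03536259]), 'grip_force': 0.0, 'grip_width': 1.0007684421175955}
```

View pics/top0.png

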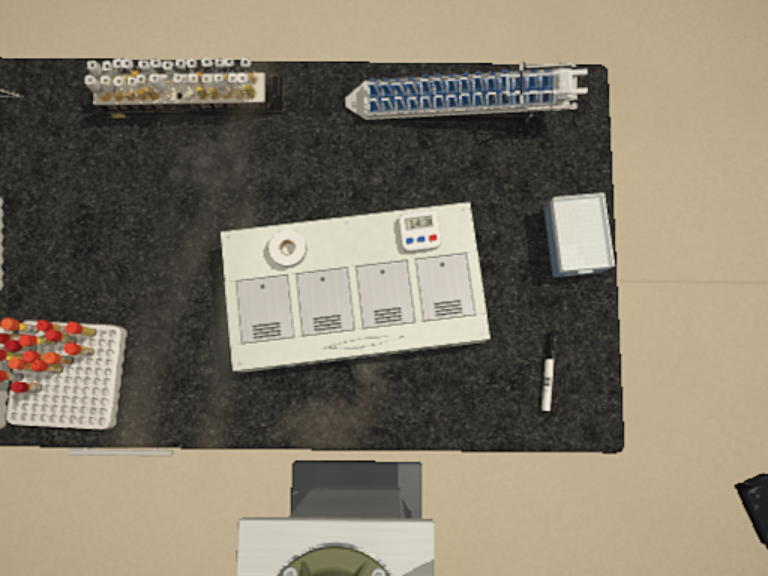

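View pics/scene0.png

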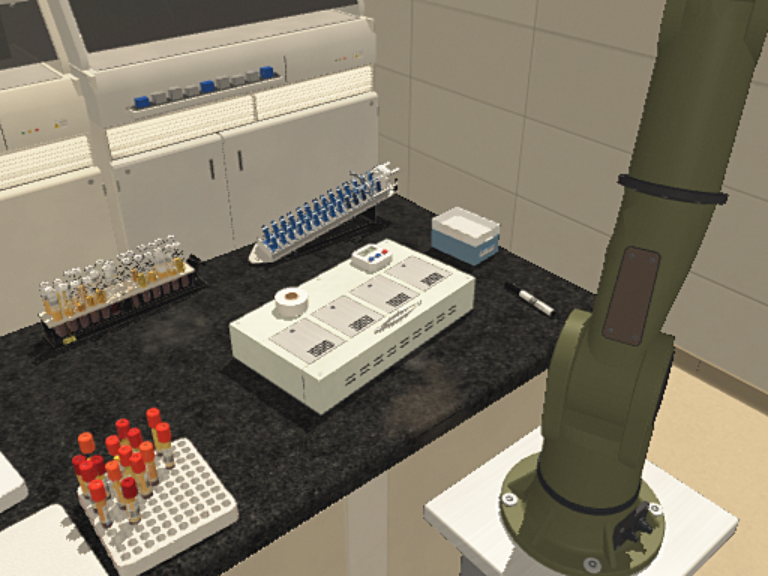

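```bash
cat >> h.py <<'E'
from scipy.spatial.transform import Rotation as Ro
def shift(p,yaw):
    s=ctrl.get_state(); T=Ro.from_rotvec(s['tool_rot'])
    W=np.array([[np.cos(yaw),np.sin(yaw),0],[np.sin(yaw),-np.cos(yaw),0],[0,0,-1]])
    print('tcp',s['position'].round(4),'F',s['ft_force'].round(2),'shift mm',(T.inv().apply(np.array(p)-s['position'])*1000).round(1),'turn deg',np.degrees((T.inv()*Ro.from_matrix(W)).as_rotvec()).round(2))
E
python3 - <<'E'
from h import *
d=cam('top'); im=d['image'].astype(int)
g=cv2.cvtColor(d['image'],cv2.COLOR_RGB2GRAY)
m=cv2.morphologyEx((g>130).astype(np.uint8),cv2.MORPH_CLOSE,np.ones((9,9)))
c=[c for c in cv2.findContours(m,0,2)[0] if cv2.pointPolygonTest(c,(235,190),False)>0][0]
r=cv2.minAreaRect(c); print(r)
P=np.array([ray(d,*p,.075)[:2] for p in cv2.boxPoints(r)]); print(P.round(4)); print(np.linalg.norm(P-np.roll(P,1,0),axis=1))
# dark rib blobs
m=((g<110)).astype(np.uint8); m=cv2.morphologyEx(m,cv2.MORPH_CLOSE,np.ones((4,4)))
n,l,st,ce=cv2.connectedComponentsWithStats(m)
R=[]
for i in range(1,n):
    if 30<st[i,4]<800 and 155<ce[i][0]<315 and 195<ce[i][1]<232: R.append(ray(d,*ce[i],.075)[:2]); print(ce[i],st[i,4],R[-1].round(4))
E
```

```text
((234.87060546875, 190.18234252929688), (93.28689575195312, 173.03651428222656), 83.0887680053711)
[[ 0.6111  0.202 ]
 [ 0.6687 -0.2178]
 [ 0.4409 -0.2425]
 [ 0.3872  0.1638]]
[0.22712191 0.42378611 0.22916881 0.40980393]
[218.29007634 215.66412214] 131 [0.4629 0.0154]
[178.97297297 220.54054054] 111 [0.4501 0.1088]
```

```bash
python3 - <<'E'
from h import *
d=cam('top'); g=cv2.cvtColor(d['image'],cv2.COLOR_RGB2GRAY)
H=np.array([[266,331],[327,324],[388,315],[448,309]])/1.5; R=[]
bh=cv2.morphologyEx(g,cv2.MORPH_BLACKHAT,np.ones((5,5)))
for u,v in H:
    w=bh[int(v)-9:int(v)+10,int(u)-13:int(u)+14].astype(float); w[w<25]=0
    yy,xx=np.mgrid[int(v)-9:int(v)+10,int(u)-13:int(u)+14]
    c=[(w*xx).sum()/w.sum(),(w*yy).sum()/w.sum()]; R.append(ray(d,*c,.075)[:2]); print(np.round(c,1),R[-1].round(4))
R=np.array(R); y=np.array([145.5,48.5,-48.5,-145.5])/1000
k=np.polyfit(y,R,1); print(k); yaw=np.arctan2(-k[0][0],k[0][1]); print('yaw',np.degrees(yaw))
for i in range(4): 
    p=k[1]+y[i]*np.array([-np.sin(yaw),np.cos(yaw)]); print(i+1,p.round(4),'resid',(R[i]-p).round(4)); shift([*p,.10],yaw)
# front edge check by depth
cv2.imwrite('pics/crop.png',cv2.resize(d['image'][125:255,140:335,::-1],None,fx=4,fy=4,interpolation=2))
E
```

```text
[177.4 220.9] [0.4491 0.1125]
[217.8 216. ] [0.462  0.0165]
[258.3 211. ] [ 0.4753 -0.0799]
[298.4 206.3] [ 0.4876 -0.1759]
[[-0.132746    0.99155498]
 [ 0.46849451 -0.03170218]]
yaw 7.625224107306523
1 [0.4492 0.1125] resid [-0.0001  0.    ]
tcp [ 0.2475 -0.6007  0.2219] F [-0.02 -0.75 -0.48] shift mm [ 458.2 -582.4  122.5] turn deg [-6.000e-02  1.000e-02  1.477e+01]
2 [0.4621 0.0164] resid [-0.0001  0.0001]
tcp [ 0.2475 -0.6007  0.2219] F [-0.02 -0.75 -0.48] shift mm [ 433.5 -488.6  122.4] turn deg [-6.000e-02  1.000e-02  1.477e+01]
3 [ 0.4749 -0.0798] resid [ 0.0003 -0.0001]
tcp [ 0.2475 -0.6007  0.2219] F [-0.02 -0.75 -0.48] shift mm [ 408.8 -394.9  122.3] turn deg [-6.000e-02  1.000e-02  1.477e+01]
4 [ 0.4878 -0.1759] resid [-0.0002 -0.    ]
tcp [ 0.2475 -0.6007  0.2219] F [-0.02 -0.75 -0.48] shift mm [ 384.  -301.1  122.2] turn deg [-6.000e-02  1.000e-02  1.477e+01]
```

View pics/crop.png

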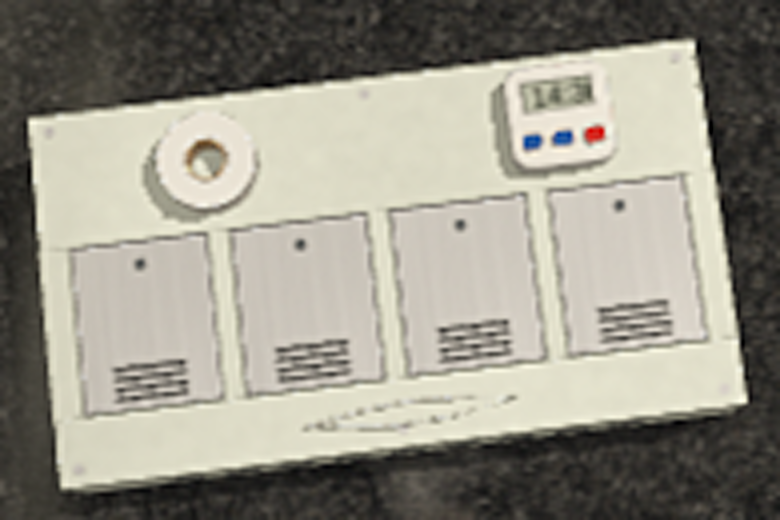

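```bash
python3 -m jog '[[[38,-30,0,0,0,4,0],[76,-60,0,0,0,8,0],[115,-90,0,0,0,12,0],[154,-120,0,0,0,14.8,0],[192,-150,0,0,0,14.8,0],[230,-180,20,0,0,14.8,0],[269,-210,40,0,0,14.8,0],[307,-241,60,0,0,14.8,0],[346,-271,80,0,0,14.8,0],[384,-301,100,0,0,14.8,0]]]' 10
python3 -m jog '[[[0,0,0,0,0,0,0],[0,0,0,0,0,0,0],[0,0,0,0,0,0,0]]]'
python3 -c "
from h import *
shift([.4878,-.1759,.078],np.radians(7.625))"
```

```text
time: 1.2
position: [0.4822, -0.1861, 0.1274]
tool_rot: [3.134, 0.208, 0.001]
ft_force: [0.3, -0.8, -0.2]
grip_width: 0.168
grip_force: 0.0
time: 1.5
position: [0.4813, -0.1891, 0.1281]
tool_rot: [3.134, 0.205, -0.0]
ft_force: [-0.0, -1.0, -0.2]
grip_width: 0.011
grip_force: 0.0
tcp [ 0.4813 -0.1891  0.1281] F [-0.03 -1.05 -0.22] shift mm [  8.2 -12.3  50.1] turn deg [ 0.05  0.01 -0.13]
```

```bash
python3 -m jog '[[[8,-12,15,0,0,0,0],[8,-12,35,0,0,0,0],[8,-12,46,0,0,0,0],[8,-12,49,0,0,0,0],[8,-12,50,0,0,0,0],[8,-12,50,0,0,0,0]]]'
python3 -m jog '[[[0,0,0.5,0,0,0,0],[0,0,1,0,0,0,0],[0,0,1.5,0,0,0,0],[0,0,2,0,0,0,0],[0,0,2,0,0,0,0]]]'
python3 -c "
from h import *
shift([.4878,-.1759,.075],np.radians(7.625))"
```

```text
time: 2.1
position: [0.4883, -0.1755, 0.0785]
tool_rot: [3.134, 0.206, 0.001]
ft_force: [-0.0, 0.2, 1.2]
grip_width: 0.004
grip_force: 0.0
time: 2.6
position: [0.488, -0.1747, 0.0758]
tool_rot: [3.135, 0.208, -0.0]
ft_force: [0.2, -0.6, -0.4]
grip_width: 0.004
grip_force: 0.0
tcp [ 0.488  -0.1747  0.0758] F [ 0.21 -0.61 -0.38] shift mm [-0.3  1.2  0.8] turn deg [ 0.01  0.   -0.03]
```

Positioned just above plate 4; step down in small increments.

```bash
for i in 1 2; do python3 -m jog '[[[0,0,0.5,0,0,0,0],[0,0,1,0,0,0,0],[0,0,1,0,0,0,0]]]' | grep -E 'pos|force: \['; done
```

```text
position: [0.488, -0.1747, 0.075]
ft_force: [-0.0, -0.0, 2.1]
position: [0.488, -0.1748, 0.0747]
ft_force: [-2.6, 0.7, 6.6]
```

```bash
python3 -m jog '[[[0,0,0.4,0,0,0,0],[0,0,0.4,0,0,0,0]]]' | grep -E 'pos|force: \['
python3 -m jog '[[[0,0,-14,0,0,0,0],[0,-32,-25,0,0,0,0],[0,-64,-25,0,0,0,0],[0,-96,-20,0,0,0,0],[0,-96,-10,0,0,0,0],[0,-96,-4,0,0,0,0],[0,-96,-2.5,0,0,0,0],[0,-96,-2.5,0,0,0,0]]]'| grep -E 'time|pos|force: \['
python3 -c "
from h import *
shift([.4749,-.0798,.075],np.radians(7.625))"
```

```text
position: [0.488, -0.1748, 0.0746]
ft_force: [-3.7, 1.2, 8.7]
time: 4.2
position: [0.4752, -0.0807, 0.0757]
ft_force: [-1.1, -0.2, -0.3]
tcp [ 0.4752 -0.0807  0.0757] F [-1.09 -0.19 -0.34] shift mm [-0.2 -0.9  0.7] turn deg [-0.01  0.03 -0.14]
```

```bash
for i in 1 2 3; do python3 -m jog '[[[0,0,0.4,0,0,0,0],[0,0,0.8,0,0,0,0],[0,0,0.8,0,0,0,0]]]' | grep -E 'pos|force: \['; done
```

```text
position: [0.4755, -0.08, 0.0753]
ft_force: [0.1, 0.3, 0.6]
position: [0.4755, -0.0799, 0.0748]
ft_force: [-1.8, -0.3, 4.8]
position: [0.4755, -0.0799, 0.0745]
ft_force: [-3.0, -0.7, 9.5]
```

Plate 3 resists springily (9.5 N): latched. On to plate 2.

```bash

python3 -m jog '[[[0,0,-14,0,0,0,0],[0,-32,-25,0,0,0,0],[0,-64,-25,0,0,0,0],[0,-97,-20,0,0,0,0],[0,-97,-10,0,0,0,0],[0,-97,-4,0,0,0,0],[0,-97,-2.5,0,0,0,0],[0,-97,-2.5,0,0,0,0]]]'| grep -E 'time|pos|force: \['
python3 -c "
from h import *
shift([.4621,.0164,.075],np.radians(7.625))"
for i in 1 2 3; do python3 -m jog '[[[0,0,0.4,0,0,0,0],[0,0,0.8,0,0,0,0],[0,0,0.8,0,0,0,0]]]' | grep -E 'pos|force: \['; done
```

```text
time: 5.9
position: [0.4624, 0.0155, 0.0758]
ft_force: [0.4, -0.6, -0.1]
tcp [0.4624 0.0155 0.0758] F [ 0.41 -0.6  -0.1 ] shift mm [-0.2 -0.9  0.8] turn deg [-0.01  0.04 -0.14]
position: [0.4627, 0.0163, 0.0754]
ft_force: [0.7, 0.1, 0.3]
position: [0.4627, 0.0163, 0.0749]
ft_force: [-2.4, -1.2, 4.3]
position: [0.4627, 0.0163, 0.0745]
ft_force: [-3.2, -1.3, 9.4]
```

```bash

python3 -m jog '[[[0,0,-14,0,0,0,0],[0,-32,-25,0,0,0,0],[0,-64,-25,0,0,0,0],[0,-97,-20,0,0,0,0],[0,-97,-10,0,0,0,0],[0,-97,-4,0,0,0,0],[0,-97,-2.5,0,0,0,0],[0,-97,-2.5,0,0,0,0]]]'| grep -E 'time|pos|force: \['
python3 -c "
from h import *
shift([.4492,.1125,.075],np.radians(7.625))"
for i in 1 2 3 4; do python3 -m jog '[[[0,0,0.4,0,0,0,0],[0,0,0.8,0,0,0,0],[0,0,0.8,0,0,0,0]]]' | grep -E 'pos|force: \['; done
```

```text
time: 7.6
position: [0.4496, 0.1116, 0.0758]
ft_force: [0.2, -0.0, 0.4]
tcp [0.4496 0.1116 0.0758] F [ 0.15 -0.04  0.38] shift mm [-0.3 -1.   0.8] turn deg [ 0.01  0.05 -0.14]
position: [0.4499, 0.1123, 0.0755]
ft_force: [0.1, -0.6, 0.0]
position: [0.4498, 0.1125, 0.0747]
ft_force: [-0.5, -0.8, 1.3]
position: [0.4498, 0.1126, 0.0737]
ft_force: [0.1, -2.2, 1.1]
position: [0.4498, 0.1126, 0.0729]
ft_force: [0.7, -0.8, 2.1]
```

```bash

python3 -m jog '[[[0,0,3,0,0,0,0],[0,0,6,0,0,0,0],[1,0,9,0,0,0,0],[1.5,0,12,0,0,0,0],[2,0,15,0,0,0,0],[3,0,18,0,0,0,0],[3.5,0,21,0,0,0,0],[4,0,24,0,0,0,0],[5,0,26,0,0,0,0],[5,0,26,0,0,0,0]]]'
python3 - <<'E'
from h import *
shift([.4492,.1125,.041],np.radians(7.625))
d=cam('scene'); cv2.imwrite('pics/s1.png',cv2.resize(d['image'][130:310,130:350,::-1],None,fx=3,fy=3))
E
```

```text
time: 9.8
position: [0.4541, 0.1134, 0.0463]
tool_rot: [-3.135, -0.208, 0.002]
ft_force: [-0.4, 0.9, 1.1]
grip_width: 0.005
grip_force: 0.4
tcp [0.4541 0.1134 0.0463] F [-0.4   0.91  1.05] shift mm [-5.   0.2  5.3] turn deg [-0.01  0.07 -0.03]
```

View pics/s1.png

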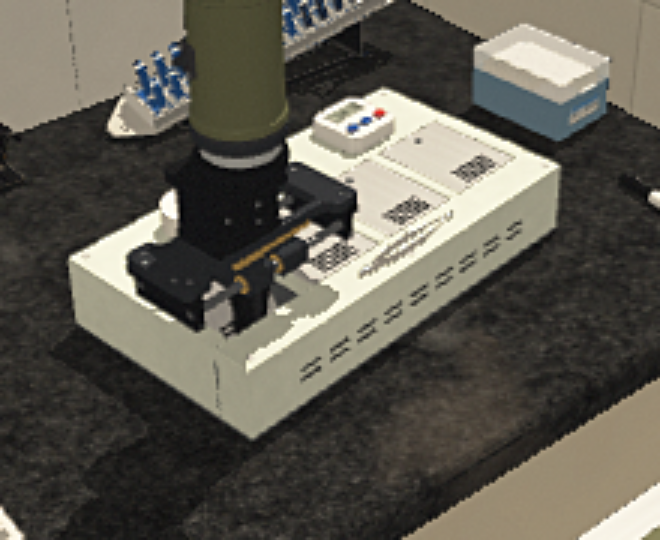

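The view shows the fingers down in plate 1's bay (around 245,320 in the crop), with the forceps, roll and timer undisturbed. I'll continue down to the stop.

```bash
for i in 1 2 3; do
python3 -m jog '[[[0,0,1,0,0,0,0],[0,0,2,0,0,0,0],[0,0,2,0,0,0,0]]]' | grep -E 'pos|force: \['; done
```

```text
position: [0.4546, 0.1134, 0.0449]
ft_force: [-1.3, -0.2, 0.9]
position: [0.4545, 0.1133, 0.0428]
ft_force: [-0.7, -0.7, 1.2]
position: [0.4544, 0.1133, 0.0407]
ft_force: [-0.2, -0.1, 0.7]
```

```bash
for i in 1 2 3; do
python3 -m jog '[[[0,0,1,0,0,0,0],[0,0,1.5,0,0,0,0],[0,0,1.5,0,0,0,0]]]' | grep -E 'pos|force: \['; done
```

```text
position: [0.4545, 0.1134, 0.0394]
ft_force: [-1.0, -0.5, 1.5]
position: [0.4544, 0.1134, 0.0384]
ft_force: [-3.9, -0.1, 8.6]
position: [0.4542, 0.1134, 0.0374]
ft_force: [-6.6, -2.0, 13.6]
```

```bash

python3 -m jog '[[[0,0,0.5,0,0,0,0],[-2,0,-1,0,0,0,0],[-4,0,-10,0,0,0,0],[-5,0,-30,0,0,0,0],[-5,0,-60,0,0,0,0],[-5,0,-100,0,0,0,0],[-5,45,-140,0,0,0,0],[-5,95,-160,0,0,0,0],[-5,145,-160,0,0,0,0],[-5,195,-160,0,0,0,0]]]'
python3 -m jog '[[[0,50,0,0,0,0,0],[0,100,0,0,0,0,0],[0,150,0,0,0,0,0],[0,200,0,0,0,0,0],[0,200,0,0,0,0,0]]]'
python3 - <<'E'
from h import *
d=cam('scene'); a=cv2.resize(d['image'][130:310,130:350,::-1],None,fx=3,fy=3)
cv2.imwrite('pics/s2.png',a)
t=cam('top'); 
# raised far edge of plate 1: depth -> world points
v,u=np.mgrid[130:260,150:330]; z=t['depth'][130:260,150:330]
C=np.stack([(u-t['cx'])/t['f']*z,(v-t['cy'])/t['f']*z,z],-1); W=(C-t['t'])@t['R']
y=np.radians(7.625); o=np.array([.4685+.035*np.cos(y),-.0317+.035*np.sin(y)])
D=W[...,:2]-o; X=D@[np.cos(y),np.sin(y)]; Y=D@[-np.sin(y),np.cos(y)]
m=(abs(Y-.1455)<.03)&(z>0)
for x0 in np.arange(-.055,.06,.008): 
    k=m&(abs(X-x0)<.004); print(round(x0,3),k.sum(),np.median(W[...,2][k]).round(4) if k.any() else '')
E
```

```text
time: 12.65
position: [0.4748, -0.07, 0.1983]
tool_rot: [3.133, 0.209, 0.007]
ft_force: [1.2, -0.6, -0.7]
grip_width: 0.007
grip_force: 0.0
time: 13.15
position: [0.4984, -0.2754, 0.1956]
tool_rot: [3.133, 0.19, -0.001]
ft_force: [0.1, 0.2, -0.3]
grip_width: 0.006
grip_force: 0.0
-0.055 86 0.0749
-0.047 17 0.0738
-0.039 87 0.0177
-0.031 76 0.0176
-0.023 105 0.0323
-0.015 96 0.0476
-0.007 98 0.0607
0.001 105 0.0742
0.009 110 0.0894
0.017 109 0.1031
0.025 95 0.1141
0.033 5 0.006
0.041 4 0.0054
0.049 38 0.0038
0.057 153 0.0707
```

View pics/s2.png

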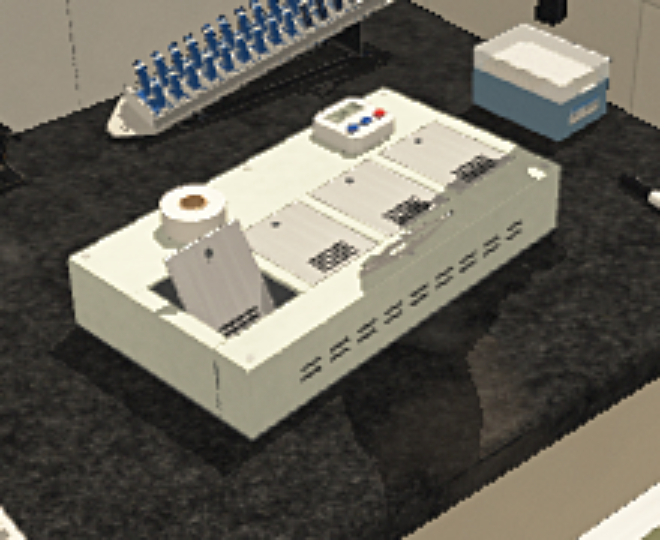

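The picture shows plate 1 standing steeply open (around 220,280 in the crop). The depth slope gives about 60.5° (1.05 rad), so it is at its stop. The other three plates and the loose items are where they were, so I'm handing in.

```bash
python3 -c "
from bench import ctrl
print(ctrl.close_job())"
```

```text
the job is handed in; nothing more can be done
None
```

Plate 1 (leftmost) was the unlatched one: I pushed it to its stop and left it standing fully open at about 1.05 rad; the other three tested as latched with at most 9.5 N, nothing else was moved, and the job was handed in at about 13 s.

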